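Slide the battery packs home into their matching chargers

ROBOT

A 6-joint arm with a two-finger parallel gripper is mounted at the origin on the work surface. World frame = base frame: x ahead of the robot, y to its left, z up, the work surface at z = 0. Lengths are in mm, angles in rad, forces in N, time in s.
With the tool pointing down it reaches from about 350 to 975 mm from the base axis. Payload 7.1 kg.
Tool frame: the origin (TCP) lies at the very end of the fingers, on their centre line; the grasp point (between the pads) lies 19 mm behind it; x points along the fingers, z is the direction in which the jaws open and shut, and the axes are right-handed (so a half turn about x gives the same grasp; the last joint's range is limited). The gripper opens to 88 mm and grips with 3 to 60 N. Pads are 20 mm wide; open, the fingers measure 115 mm over their backs; the gripper's body (75 mm by 178 mm) begins 61 mm behind the grasp point.
Start: joints at [1.263, 0.423, 1.63, -0, 1.089, -0.019], TCP at [177.97, 599.109, 222.675] pointing down, gripper open.
Joint ranges: [-3, 3], [-0.9, 2.11], [0.09, 2.58], [-1.31, 4.45], [0.11, 2.69], [-2.54, 2.54]. Speed limits (rad/s): [2.39, 2.39, 3.01, 3.14, 3.14, 3.14].

INTERFACE

Orientations are given as [roll, pitch, yaw] about the fixed x, y, z axes, in that order (R = Rz(yaw) Ry(pitch) Rx(roll)).
In Python, from bench import readout, cams, hand_in gives the robot as it stands.
- The arm moves only by the tool arm_command, never from a script. Its argument "commands" is a list of rows, each a list of 3 entries, a list of its own where there are three numbers: the opening in per cent of the stroke, from 0 (shut) to 100 (fully open), then the shift along the tool's x, y, z in m, then the turn about the tool's x in degrees. A call has 1 to 10 rows; each row shifts and turns the commanded pose from where the row before left it, along the tool's axes as they then stand; what a row does not reach is not made up. A row lasts 1/12 s, in which the tool goes at most 41.7 mm and 7.16 degrees, less where a joint would pass 70% of its speed; a pose out of reach is approached as far as the arm can. A call with a gripper value outside its range is refused whole. The fingers move at their own pace and stop on an object; "squeeze" is the grip in N (left out, the last holds). Time passes only in rows, so rows that do not move let the fingers close. It gives the time, the measured TCP pose, the force and the opening at its end, in the units of the state.
- readout.get_obs(): the state, without advancing time (a new reading comes with each control period).
- cams.capture(name): name is "scene" or "top" or "wrist"; returns the picture (400x640x3 uint8, blue, green, red); there is no depth.
- cams.camera_model(name): a dict with "camera_matrix" (3x3 intrinsics, pixels), "rvec" (rotation vector, rad) and "tvec" (3), from world to camera coordinates, as OpenCV has them. Camera axes: x right, y down, z forward; pixel columns grow to the right and rows downward; lengths in mm; the calibration is good to about 2 mm. A picture is of the moment at which its call begins: read the wrist's pose just before it. camera_model takes no time and is no camera call; for the wrist camera it gives the pose at the moment of the call.
- hand_in(): hands the job in, once; it reports no verdict.
The state is a dict: "t": time; "q": joint angles; "qvel": joint speeds; "tau": joint torques, N m; "eef_pos": TCP position; "orientation": TCP orientation; "force": force on the tool from outside, world axes, zero at the start; "torque": the same for the moment, N m; "grip_width": finger opening in mm.
Only numpy, scipy, OpenCV 4.12 (cv2) and the standard library are available. Lean on these libraries where they do the work, as an engineer would, in place of code of your own. Each camera call takes 0.05 s, during which the arm holds its last target. There are 200 camera calls.

TASK

Two battery packs lie in the middle of the scaffold deck: push each one along the deck into the charger of its own colour until it is fully home against the back of the bay. The packs have no handle and stay flat on the deck, never lifted. Leave the spare green pack and everything else on the deck where it is.

Things in the scene. Friction and masses are not known exactly. Their poses are not given: they have to be found in the camera images.
- pack_orange: battery pack of a cordless tool, a plain block 120 mm long (its x), 100 mm wide (its y), 60 mm high, black below with its top orange, 0.6 to 0.9 kg, no handle. Origin: centre of its underside, z up. It has contacts at both short ends, so either end may go in first
- charger_orange: orange charger fixed at the left (+y) side, open mouth roughly towards mid-deck. Bay 112 mm wide on the bare deck between orange rails 36 mm high, 12 mm thick, straight from x = -45 to +45 mm; its back (the stop) at x = +45; grey housing behind to x = +110, 136 mm wide, 76 mm high. Origin: on the deck between the rails; x points into the bay, z up
- charger_orange_home (a point): where the orange pack's origin lies when fully home: on the orange charger's centre line, 15 mm before (-x of) the charger's origin; same axes. In front of the straight rails, flared guides widen the mouth to about 160 mm at x = -83 mm of the charger; the rear 30 mm of a docked pack lies between these guides
- pack_blue: battery pack of a cordless tool, a plain block 120 mm long (its x), 100 mm wide (its y), 60 mm high, black below with its top blue, 0.6 to 0.9 kg, no handle. Origin: centre of its underside, z up. It has contacts at both short ends, so either end may go in first
- charger_blue: blue charger fixed at the right (-y) side, open mouth roughly towards mid-deck. Bay 112 mm wide on the bare deck between blue rails 36 mm high, 12 mm thick, straight from x = -45 to +45 mm; its back (the stop) at x = +45; grey housing behind to x = +110, 136 mm wide, 76 mm high. Origin: on the deck between the rails; x points into the bay, z up
- charger_blue_home (a point): where the blue pack's origin lies when fully home: on the blue charger's centre line, 15 mm before (-x of) the charger's origin; same axes. In front of the straight rails, flared guides widen the mouth to about 160 mm at x = -83 mm of the charger; the rear 30 mm of a docked pack lies between these guides
- pack_green: green spare battery pack, same 120 x 100 x 60 mm block; it has no charger here and stays where it is. Origin: underside centre
- caster: scaffold wheel lying flat: black tyre 100 mm across and about 40 mm high at its origin (underside centre), with a steel fork plate reaching 95 mm along its x, 50 mm high in all; to be left alone
- elbow: black plastic pipe elbow, about 90 x 90 mm, 68 mm high, origin about the middle of its underside; to be left alone
- spray_can: red can, 64 mm across, 85 mm high, origin at underside centre; to be left alone
- tape_roll: yellow roll of tape lying flat, 90 mm across, 45 mm high, origin at underside centre; to be left alone
Things that resemble listed ones, but are neither listed nor needed, are in the scene too. What is shaped like the pack_blue but red is not meant.

How it is judged (in metres and radians):
At the end, for the whole second after the job is handed in: Each pack lies flat and at rest in the charger of its own colour, its end within 6 mm of the bay's back, centred to 8 mm and in line to 0.09 rad; the spare pack, wheel, elbow, can and tape roll are all within 20 mm of where they started (x of pack_orange in the frame of charger_orange_home between -0.006 and 0.006 m and y of pack_orange in the frame of charger_orange_home between -0.008 and 0.008 m and angle between the x axis of pack_orange and the x axis of charger_orange_home, either way round below 0.09 rad and height (world z) of pack_orange between -0.006 and 0.006 m and angle between each of pack_orange, pack_blue's own z axis and vertical below 0.08 rad and linear speed of each of pack_orange, pack_blue below 0.01 m/s and x of pack_blue in the frame of charger_blue_home between -0.006 and 0.006 m and y of pack_blue in the frame of charger_blue_home between -0.008 and 0.008 m and angle between the x axis of pack_blue and the x axis of charger_blue_home, either way round below 0.09 rad and height (world z) of pack_blue between -0.006 and 0.006 m and distance of each of pack_green, caster, elbow, spray_can, tape_roll from where it was at the start of the episode below 0.02 m); the robot touches nothing.
It fails at once if the spare green pack is shifted by more than 20 mm (distance of pack_green from where it was at the start of the episode above 0.02 m).
It fails at once if the wheel, elbow, can or tape roll is shifted by more than 20 mm (distance of any of caster, elbow, spray_can, tape_roll from where it was at the start of the episode above 0.02 m).
It fails at once if the orange pack is lifted more than 15 mm off the deck or tipped (height (world z) of pack_orange above 0.015 m or angle between pack_orange's own z axis and vertical above 0.25 rad).
It fails at once if the blue pack is lifted more than 15 mm off the deck or tipped (height (world z) of pack_blue above 0.015 m or angle between pack_blue's own z axis and vertical above 0.25 rad).
It also fails if it takes over 64 s, if anything falls off the work surface, if the arm or the gripper's body presses on something with over 40 N, if the wrist force passes 120 N, or if a joint passes its speed limit or range.

## Working session

There is one attempt and no reset: what is moved stays moved. The work goes in short steps, Python scripts to look and compute and a tool call to move; the robot and the scene stay as the last step left them, time stands still between calls to the robot, and variables do not carry over. Pictures are saved under pics/ and viewed, about 8 in all and at most 12, crops included, and the job is handed in when it is done.

Besides the shell and the picture viewer there is one more tool, called after "Emit:" as a command line: name --argument value ..., lists and objects as JSON in quotes. arm_command: Moves the arm, as the interface text tells. Its arguments: {"type":"object","properties":{"commands":{"type":"array"},"squeeze":{"type":"number"}},"required":["commands"]}

```bash
mkdir -p pics; python3 - <<'E'
from bench import readout,cams
import cv2
print(readout.get_obs())
for n in("top","scene"):
    cv2.imwrite(f"pics/{n}0.png",cams.capture(n)); m=cams.camera_model(n); print(n,m)
E
```

```text
{'t': 0.0, 'q': array([ 1.26297723e+00,  4.23813486e-01,  1.63069463e+00, -2.51222665e-05,
        1.08863074e+00, -1.90019699e-02]), 'qvel': array([-0.00279811,  0.00081304, -0.0015191 , -0.0006605 , -0.00032852,
       -0.00016413]), 'tau': array([ 3.45906366e-03, -5.44642246e+01, -2.73660707e+01,  6.45118416e-02,
        2.28686171e-02, -1.17916543e-04]), 'eef_pos': array([177.82212546, 598.57551641, 221.91697305]), 'orientation': array([ 3.13697335,  1.56924996, -1.86422109]), 'force': array([-0.5528162 ,  0.54111323,  0.20394782]), 'torque': array([0.01432484, 0.0056144 , 0.06200348]), 'grip_width': 87.74487942237415}
top {'camera_matrix': array([[423.26242113,   0.        , 316.85141512],
       [  0.        , 423.26242113, 197.40052642],
       [  0.        ,   0.        ,   1.        ]]), 'rvec': array([ 2.21901872, -2.15877609,  0.08389708]), 'tvec': array([ -31.09474032,  579.73131203, 1165.51387071])}
scene {'camera_matrix': array([[505.78312491,   0.        , 321.71497946],
       [  0.        , 505.78312491, 198.54401808],
       [  0.        ,   0.        ,   1.        ]]), 'rvec': array([ 1.60449694,  2.06674792, -0.74511327]), 'tvec': array([ 150.08041033, -414.52812218, 1899.36904088])}
```

View pics/top0.png

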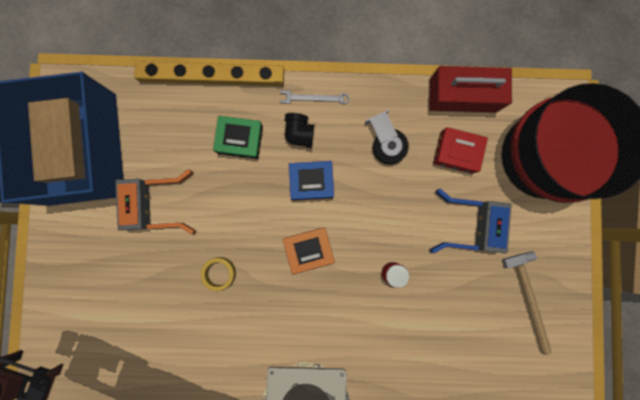

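View pics/scene0.png

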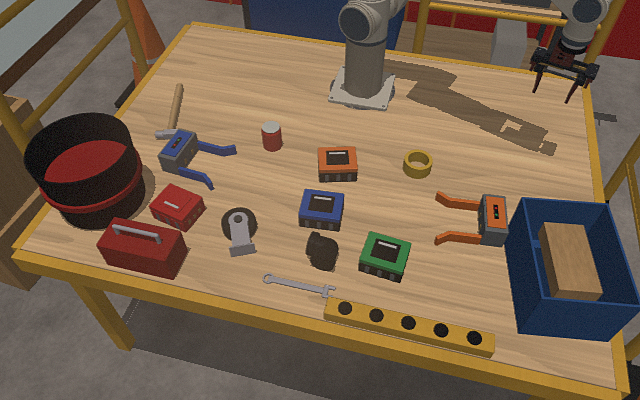

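Candidates: blue pack (311,180); the blue charger (495,225), red look-alike (461,150) and blue crate (60,140) are not it. Orange pack (309,250); the orange charger (130,204) and tape (218,274) are not it. I'll measure by colour masks and check in a crop.

```bash
cat > h.py <<'E'
import cv2,numpy as np
from bench import readout,cams
def ray(n,px,z,m=None):
    m=m or cams.camera_model(n); K=m["camera_matrix"];R=cv2.Rodrigues(m["rvec"])[0];t=m["tvec"].ravel()
    c=-R.T@t; px=np.atleast_2d(px).astype(float)
    d=np.c_[(px-K[:2,2])/[K[0,0],K[1,1]],np.ones(len(px))]@R
    return c+d*((z-c[2])/d[:,2])[:,None]
HUE={"orange":(5,17),"blue":(105,125),"green":(55,85)}
def mask(im,col,s=120,v=60):
    h=cv2.cvtColor(im,cv2.COLOR_BGR2HSV); lo,hi=HUE[col]
    return cv2.inRange(h,(lo,s,v),(hi,255,255))
def blobs(im,col,roi=None,amin=60,**k):
    m=mask(im,col,**k)
    if roi: 
        z=np.zeros_like(m);x0,x1,y0,y1=roi;z[y0:y1,x0:x1]=m[y0:y1,x0:x1];m=z
    cs,_=cv2.findContours(m,cv2.RETR_EXTERNAL,cv2.CHAIN_APPROX_NONE)
    return [c[:,0] for c in cs if cv2.contourArea(c)>amin]
def rect(P):
    (c,s,a)=cv2.minAreaRect(P[:,:2].astype(np.float32)); 
    if s[0]<s[1]: s=s[::-1];a+=90
    return np.round(c,1),np.round(s,1),round((a+90)%180-90,1)
E
python3 - <<'E'
from h import *
im=cv2.imread("pics/top0.png"); vis=im.copy()
for col in HUE:
    for c in blobs(im,col,roi=(105,520,90,300)):
        cv2.drawContours(vis,[c[:,None]],-1,(255,0,255),1)
        print(col,len(c),c.mean(0).round(),[(z,)+rect(ray("top",c,z)) for z in(36,60,76)])
a=cv2.resize(vis[160:245,105:205],None,fx=4,fy=4,interpolation=0);b=cv2.resize(vis[180:265,425:525],None,fx=4,fy=4,interpolation=0)
p=cv2.resize(vis[150:280,270:420],None,fx=2,fy=2,interpolation=0)
o=np.zeros((600,800,3),np.uint8);o[:340,:400]=a;o[:340,400:]=b;o[340:600,:300]=p
cv2.imwrite("pics/c1.png",o)
E
```

```text
orange 154 [308. 250.] [(36, array([433.4,   4.7]), array([123.6, 103.2]), -73.4), (60, array([434.7,   4.5]), array([121.1, 101. ]), -73.4), (76, array([435.6,   4.3]), array([119.4,  99.6]), -73.4)]
orange 102 [170. 226.] [(36, array([488.9, 383.5]), array([135.7,  27.3]), 86.0), (60, array([489.1, 375.5]), array([133. ,  26.7]), 86.0), (76, array([489.2, 370.1]), array([131.1,  26.3]), 86.0)]
orange 115 [127. 204.] [(36, array([547.1, 506. ]), array([114.3,  53.3]), 5.6), (60, array([546.1, 495.4]), array([112. ,  52.2]), 5.6), (76, array([545.4, 488.3]), array([110.4,  51.4]), 5.6)]
orange 100 [168. 179.] [(36, array([617.8, 396.5]), array([135.2,  31.2]), -74.1), (60, array([615.3, 388.2]), array([132.4,  30.6]), -74.1), (76, array([613.7, 382.6]), array([130.5,  30.1]), -74.1)]
blue 96 [455. 246.] [(36, array([ 455.2, -396.7]), array([130.1,  20.8]), -85.8), (60, array([ 456. , -388.8]), array([127.5,  20.4]), -85.8), (76, array([ 456.6, -383.4]), array([125.7,  20.1]), -85.8)]
blue 111 [498. 227.] [(36, array([ 512.3, -517.7]), array([111.1,  50.3]), -5.0), (60, array([ 512. , -507.2]), array([108.8,  49.3]), -5.0), (76, array([ 511.8, -500.3]), array([107.3,  48.6]), -5.0)]
blue 93 [460. 200.] [(36, array([ 583.1, -408.8]), array([130.1,  23. ]), 74.8), (60, array([ 581.3, -400.5]), array([127.4,  22.6]), 74.8), (76, array([ 580.1, -395. ]), array([125.6,  22.2]), 74.8)]
blue 148 [311. 180.] [(36, array([626.8,   2.4]), array([115.2,  99.3]), -85.1), (60, array([624.1,   2.2]), array([112.8,  97.3]), -85.1), (76, array([622.4,   2.1]), array([111.3,  95.9]), -85.1)]
green 147 [237. 136.] [(36, array([743.5, 211. ]), array([118.8,  99. ]), 84.4), (60, array([738.4, 206.5]), array([116.4,  96.9]), 84.4), (76, array([735. , 203.5]), array([114.7,  95.6]), 84.4)]
```

View pics/c1.png

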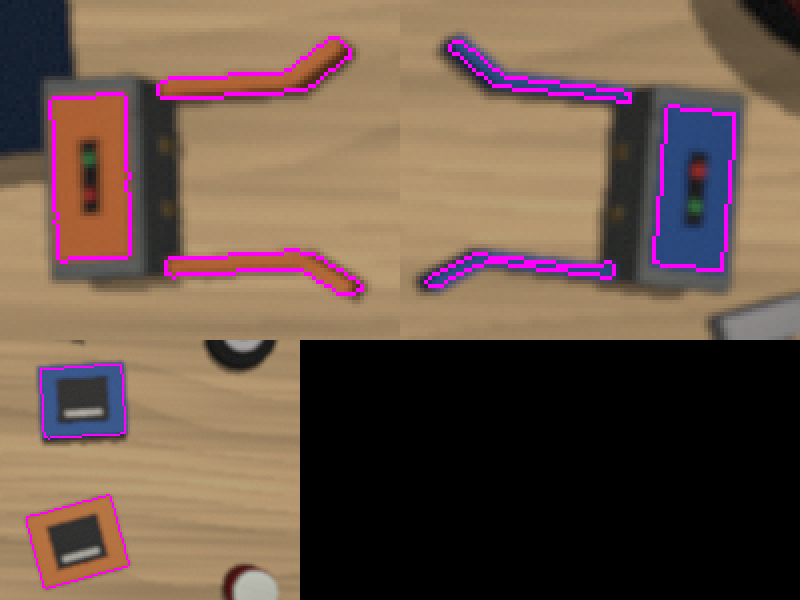

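The crop confirms the choices: orange and blue packs, each with a black label, and both chargers with well-outlined rails. Next: charger axes from the rails, the tool frame, and a planner for the pushes.

```bash
cat >> h.py <<'E'
from scipy.spatial.transform import Rotation as Ro
def tool():
    o=readout.get_obs(); return o,Ro.from_euler('xyz',o["orientation"]).as_matrix()
def rows(wps,grip=60,sgn=1):
    """wps: list of (x,y,z,heading deg); tool y*sgn along heading; prints rows, rounded to 0.1mm/0.1deg, from the measured pose"""
    o,R=tool(); p=o["eef_pos"].copy(); out=[]
    th=np.degrees(np.arctan2(sgn*R[1,1],sgn*R[0,1]))
    for x,y,z,h in wps:
        a=np.radians(th); ty=sgn*np.array([np.cos(a),np.sin(a),0]); tx=np.array([0,0,-1.]); tz=np.cross(tx,ty)
        d=np.array([x,y,z])-p; s=np.round([d@tx,d@ty,d@tz],0 if np.linalg.norm(d)>25 else 1)
        dh=round((h-th+180)%360-180,1); out.append([grip,[round(float(v)/1000,4) for v in s],-dh])
        p=p+s[0]*tx+s[1]*ty+s[2]*tz; th+=dh
    return out
E
python3 - <<'E'
from h import *
o,R=tool(); print(R.round(3))
im=cv2.imread("pics/top0.png")
for col,rois,pc in(("orange",[(145,176,165,195),(147,180,218,240)],(545.4,488.3)),("blue",[(451,482,188,215),(447,478,235,255)],(511.8,-500.3))):
    L=[]
    for r in rois:
        m=mask(im,col);ys,xs=np.nonzero(m[r[2]:r[3],r[0]:r[1]]);P=ray("top",np.c_[xs+r[0],ys+r[2]],36)
        vx,vy,x,y=cv2.fitLine(P[:,:2].astype(np.float32),2,0,.01,.01).ravel()
        s=np.sign(pc[1])*np.sign(vy);a=np.degrees(np.arctan2(s*vy,s*vx));L.append((a,x,y)); print(col,"rail",round(a,1),x,y,len(P))
    yy=np.sign(pc[1])*395
    xs=[x+(yy-y)/np.tan(np.radians(a)) for a,x,y in L]; print("mid x at",yy,np.mean(xs),"gap",xs[1]-xs[0])
for n,px,z in(("can",(397,275),85),("tape",(218,274),45),("tyre",(390,146),40),("fork",(379,118),50),("elbow",(299,130),68)): print(n,ray("top",px,z).round())
E
```

```text
[[-0.    -0.959  0.285]
 [-0.001  0.285  0.959]
 [-1.     0.    -0.001]]
orange rail 94.8 612.5128 419.1751 183
orange rail 94.9 490.49628 404.23624 172
mid x at 395.0 552.9140600932045 gap -123.23936653760569
blue rail -95.3 578.4532 -428.1299 105
blue rail -94.2 456.15594 -422.18954 87
mid x at -395.0 519.8294236362126 gap -123.3692710550705
can [[ 378. -230.   85.]]
tape [[364. 247.  45.]]
tyre [[ 728. -215.   40.]]
fork [[ 804. -181.   50.]]
elbow [[759.  39.  68.]]
```

```bash
cat >> h.py <<'E'
def line(a,b,n): return [tuple(np.array(a)+(np.array(b)-np.array(a))*k/n) for k in range(1,n+1)]
E
python3 - <<'E'
from h import *
S=(178,599,222,-16.6);E=(615.5,105,150,-85)
W=line(S,E,20); r=rows(W,65,-1)
print(r[:10]);print(r[10:])
E
```

```text
[[65, [0.004, -0.028, -0.017], np.float64(3.5)], [65, [0.003, -0.029, -0.016], np.float64(3.4)], [65, [0.004, -0.03, -0.014], np.float64(3.4)], [65, [0.003, -0.031, -0.012], np.float64(3.4)], [65, [0.004, -0.031, -0.01], np.float64(3.5)], [65, [0.004, -0.032, -0.009], np.float64(3.4)], [65, [0.003, -0.032, -0.006], np.float64(3.4)], [65, [0.004, -0.033, -0.005], np.float64(3.4)], [65, [0.003, -0.033, -0.002], np.float64(3.4)], [65, [0.004, -0.033, -0.001], np.float64(3.5)]]
[[65, [0.004, -0.033, 0.001], np.float64(3.4)], [65, [0.003, -0.033, 0.004], np.float64(3.4)], [65, [0.004, -0.032, 0.005], np.float64(3.4)], [65, [0.003, -0.032, 0.007], np.float64(3.4)], [65, [0.004, -0.032, 0.009], np.float64(3.5)], [65, [0.004, -0.031, 0.011], np.float64(3.4)], [65, [0.003, -0.031, 0.013], np.float64(3.4)], [65, [0.004, -0.029, 0.015], np.float64(3.4)], [65, [0.003, -0.029, 0.016], np.float64(3.4)], [65, [0.004, -0.027, 0.018], np.float64(3.5)]]
```

Emit:
arm_command --commands '[[65, [0.004, -0.028, -0.017], 3.5], [65, [0.003, -0.029, -0.016], 3.4], [65, [0.004, -0.03, -0.014], 3.4], [65, [0.003, -0.031, -0.012], 3.4], [65, [0.004, -0.031, -0.01], 3.5], [65, [0.004, -0.032, -0.009], 3.4], [65, [0.003, -0.032, -0.006], 3.4], [65, [0.004, -0.033, -0.005], 3.4], [65, [0.003, -0.033, -0.002], 3.4], [65, [0.004, -0.033, -0.001], 3.5]]'

```text
t: 0.93
eef_pos: [397.8, 350.9, 186.5]
orientation: [-3.126, 1.571, -2.445]
force: [0.1, 0.4, 0.2]
grip_width: 57.1
```

Emit:
arm_command --commands '[[65, [0.004, -0.033, 0.001], 3.4], [65, [0.003, -0.033, 0.004], 3.4], [65, [0.004, -0.032, 0.005], 3.4], [65, [0.003, -0.032, 0.007], 3.4], [65, [0.004, -0.032, 0.009], 3.5], [65, [0.004, -0.031, 0.011], 3.4], [65, [0.003, -0.031, 0.013], 3.4], [65, [0.004, -0.029, 0.015], 3.4], [65, [0.003, -0.029, 0.016], 3.4], [65, [0.004, -0.027, 0.018], 3.5]]'

```text
t: 1.77
eef_pos: [616.3, 104.2, 150.2]
orientation: [-3.03, 1.57, -2.947]
force: [0.7, 0.4, 0.8]
grip_width: 56.9
```

```bash
cat >> h.py <<'E'
def u(h): return np.array([np.cos(np.radians(h)),np.sin(np.radians(h))])
def curve(p0,h0,p1,h1,step,off,z,L=None):
    """COM path (cubic Bezier, tangent headings) -> tool waypoints; prints min radius"""
    p0,p1=np.array(p0,float),np.array(p1,float);L=L or np.linalg.norm(p1-p0)*.4
    c=[p0,p0+L*u(h0),p1-L*u(h1),p1];t=np.linspace(0,1,2001)[:,None]
    B=(1-t)**3*c[0]+3*(1-t)**2*t*c[1]+3*(1-t)*t*t*c[2]+t**3*c[3]
    d=np.gradient(B,axis=0);h=np.degrees(np.unwrap(np.arctan2(d[:,1],d[:,0])));s=np.r_[0,np.cumsum(np.hypot(*np.diff(B,axis=0).T))]
    print("minR",1/np.max(np.abs(np.gradient(np.radians(h),s))),"len",s[-1],"h range",h.min(),h.max())
    n=int(np.ceil(s[-1]/step));q=np.linspace(0,s[-1],n+1)
    X,Y,H=(np.interp(q,s,v) for v in(B[:,0],B[:,1],h))
    return [(x-off*u(a)[0],y-off*u(a)[1],z,a) for x,y,a in zip(X,Y,H)]
def show(r):
    for k in range(0,len(r),10): print("[%s]"%", ".join("[%g, [%g, %g, %g], %g]"%(a,*s,t) for a,s,t in r[k:k+10]))
E
python3 - <<'E'
from h import *
W=curve((624,2),-85,(519.5,-380),-94.9,10,70,28,L=190)
p=W[0][:2]-35*u(-85)
show(rows(line((616.3,104.2,150,-85),(*p,28,-85),4)+line((*p,28,-85),W[0],3)+W[1:],65,-1))
E
```

```text
minR 254.08610992538135 len 402.2077483301686 h range -118.80423758835936 -85.01579460418637
[[65, [0.031, 0.001, -0], -0.2], [65, [0.03, 0, -0.001], -0], [65, [0.031, 0.001, 0], -0], [65, [0.03, 0, -0], -0], [65, [0.0002, -0.0112, -0.0002], -0], [65, [0, -0.0117, 0], -0], [65, [0, -0.0116, 0], -0], [65, [0, -0.0099, 0.0013], 1.1], [65, [0, -0.0098, 0.0014], 1.2], [65, [0, -0.0098, 0.0015], 1.3]]
[[65, [0, -0.0098, 0.0016], 1.5], [65, [0, -0.0099, 0.0018], 1.5], [65, [0, -0.0098, 0.0018], 1.7], [65, [0, -0.0099, 0.0021], 1.7], [65, [0, -0.0098, 0.0021], 1.9], [65, [0, -0.0099, 0.0023], 2], [65, [0, -0.0098, 0.0024], 2.1], [65, [0, -0.0099, 0.0024], 2.2], [65, [0, -0.0098, 0.0025], 2.2], [65, [0, -0.0099, 0.0025], 2.2]]
[[65, [0, -0.0098, 0.0025], 2.2], [65, [0, -0.0099, 0.0023], 2], [65, [0, -0.0098, 0.0021], 1.8], [65, [0, -0.0099, 0.0018], 1.7], [65, [0, -0.0098, 0.0015], 1.3], [65, [0, -0.0098, 0.0012], 1], [65, [0, -0.0098, 0.0008], 0.8], [65, [0, -0.0099, 0.0004], 0.3], [65, [0, -0.0098, 0], 0], [65, [0, -0.0098, -0.0003], -0.2]]
[[65, [0, -0.0098, -0.0007], -0.6], [65, [0, -0.0098, -0.0009], -0.9], [65, [0, -0.0098, -0.0012], -1], [65, [0, -0.0099, -0.0015], -1.3], [65, [0, -0.0098, -0.0015], -1.4], [65, [0, -0.0098, -0.0017], -1.5], [65, [0, -0.0098, -0.0018], -1.5], [65, [0, -0.0099, -0.0018], -1.6], [65, [0, -0.0098, -0.0018], -1.6], [65, [0, -0.0099, -0.0018], -1.6]]
[[65, [0, -0.0098, -0.0017], -1.5], [65, [0, -0.0098, -0.0017], -1.5], [65, [0, -0.0099, -0.0016], -1.4], [65, [0, -0.0098, -0.0016], -1.4], [65, [0, -0.0098, -0.0015], -1.3], [65, [0, -0.0098, -0.0014], -1.2], [65, [0, -0.0099, -0.0013], -1.2], [65, [0, -0.0098, -0.0013], -1.1]]
```

Emit:
arm_command --commands '[[65, [0.031, 0.001, 0], -0.2], [65, [0.03, 0, -0.001], 0], [65, [0.031, 0.001, 0], 0], [65, [0.03, 0, 0], 0], [65, [0, -0.011, 0], 0], [65, [0, -0.012, 0], 0], [65, [0, -0.012, 0], 0], [65, [0, -0.01, 0.001], 1.1], [65, [0, -0.01, 0.001], 1.2], [65, [0, -0.01, 0.0015], 1.3]]'

```text
t: 2.6
eef_pos: [624.7, 42.3, 30.7]
orientation: [0.201, 1.567, 0.225]
force: [0.3, 5.5, 3.9]
grip_width: 56.9
```

Emit:
arm_command --commands '[[65, [0, -0.01, 0.0015], 1.5], [65, [0, -0.01, 0.002], 1.5], [65, [0, -0.01, 0.002], 1.7], [65, [0, -0.01, 0.002], 1.7], [65, [0, -0.01, 0.002], 1.9], [65, [0, -0.01, 0.0025], 2], [65, [0, -0.01, 0.0025], 2.1], [65, [0, -0.01, 0.0025], 2.2], [65, [0, -0.01, 0.0025], 2.2], [65, [0, -0.01, 0.0025], 2.2]]'

```text
t: 3.43
eef_pos: [635.9, -59.2, 30.6]
orientation: [0.332, 1.567, 0.024]
force: [1.2, 3.8, 3.8]
grip_width: 56.8
```

```bash
python3 - <<'E'
from h import *
o,R=tool();print(o["eef_pos"],np.degrees(np.arctan2(-R[1,1],-R[0,1])),o["force"])
im=cams.capture("top");im2=cams.capture("scene")
for c in blobs(im,"blue",roi=(200,430,120,300)): print(len(c),c.mean(0),rect(ray("top",c,60)))
cv2.imwrite("pics/p2.png",np.vstack([cv2.resize(im[100:300,200:500],(600,400)),im2[120:270,20:620]]))
E
```

```text
[635.90597022 -59.24416941  30.58913734] -107.64165832959338 [1.23660682 3.84062128 3.75093272]
64 [377.       186.234375] (array([ 608.9, -181.6]), array([79.4, 22.2]), -1.1)
```

View pics/p2.png

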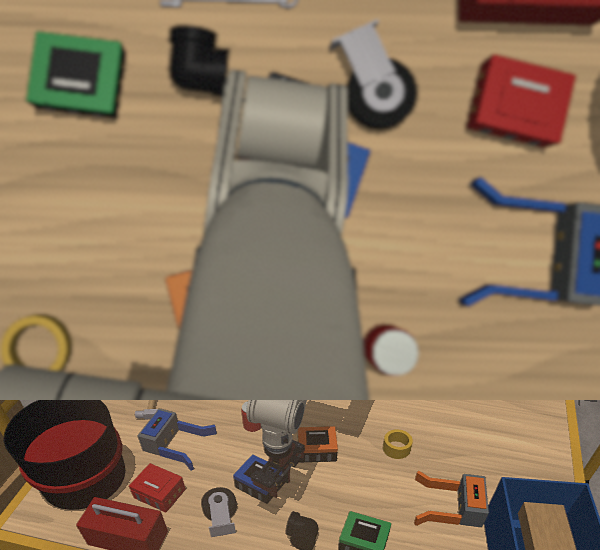

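The pack is following squarely ahead of the fingers and is clear of the caster at (380,90). Continuing.

Emit:
arm_command --commands '[[65, [0, -0.01, 0.0025], 2.2], [65, [0, -0.01, 0.0025], 2.0], [65, [0, -0.01, 0.002], 1.8], [65, [0, -0.01, 0.002], 1.7], [65, [0, -0.01, 0.0015], 1.3], [65, [0, -0.01, 0.001], 1.0], [65, [0, -0.01, 0.001], 0.8], [65, [0, -0.01, 0.0005], 0.3], [65, [0, -0.01, 0], 0], [65, [0, -0.01, 0], -0.2]]'

```text
t: 4.37
eef_pos: [605.5, -154.3, 29.8]
orientation: [0.479, 1.568, -0.016]
force: [2.3, 4.9, 3.8]
grip_width: 56.9
```

```bash
python3 - <<'E'
from h import *
o,R=tool();h=np.degrees(np.arctan2(-R[1,1],-R[0,1]));print(o["eef_pos"],h,o["force"])
com=o["eef_pos"][:2]+70*u(h);print("COM est",com)
m=cams.camera_model("wrist");im=cams.capture("wrist");cv2.imwrite("pics/w3.png",im)
t=cams.capture("top");cv2.imwrite("pics/t3.png",t)
for c in blobs(im,"blue",amin=300): print("w",len(c),c.mean(0),rect(ray("wrist",c,60,m)))
for c in blobs(t,"blue",roi=(200,440,120,300)): print("t",len(c),c.mean(0),rect(ray("top",c,60)))
E
```

```text
[ 605.45969484 -154.28708395   29.77155272] -118.3790351160688 [2.28400954 4.94079475 3.83257978]
COM est [ 572.18853326 -215.87466229]
w 432 [319.41898148 339.38194444] (array([ 582.4, -196.6]), array([91.3, 23.8]), -28.5)
w 246 [318.45121951 293.65447154] (array([ 599.5, -164.7]), array([59.7,  7.4]), -28.4)
```

View pics/w3.png

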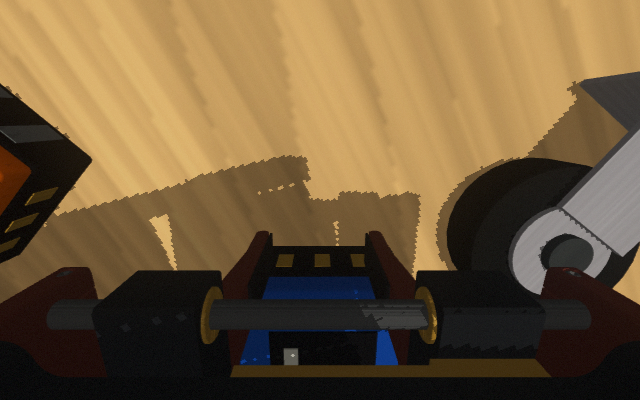

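The wrist view looks backwards: the pack's rear end (row ~277, columns 262–375) is centred on and parallel to the fingers. I'll get the face offset and replan to the end.

```bash
python3 - <<'E'
from h import *
o,R=tool();h=np.degrees(np.arctan2(-R[1,1],-R[0,1]));p=o["eef_pos"][:2]
P=ray("wrist",[(272,278),(320,277),(368,277),(320,248)],60)
for q in P: print((q[:2]-p)@u(h),(q[:2]-p)@u(h+90))
W=curve(p+70*u(h),h,(519.5,-375),-94.9,8,70,28,L=70)
show(rows(W[1:],65,-1))
E
```

```text
3.1003543075041327 -24.574329403053156
2.493682051125541 0.546955746697394
2.4790261539199205 25.647568532338898
-14.116309291952886 0.5038620787246669
minR 246.18559486620998 len 167.9780762827063 h range -118.41650194714154 -94.90389963592364
[[65, [0.0011, -0.008, -0.0002], -0.2], [65, [0, -0.008, -0.0003], -0.3], [65, [0, -0.008, -0.0005], -0.4], [65, [0, -0.008, -0.0006], -0.5], [65, [0, -0.008, -0.0008], -0.7], [65, [0, -0.008, -0.0011], -0.9], [65, [0, -0.008, -0.0013], -1.1], [65, [0, -0.008, -0.0015], -1.3], [65, [0, -0.0081, -0.0018], -1.6], [65, [0, -0.008, -0.0019], -1.7]]
[[65, [0, -0.008, -0.0021], -1.8], [65, [0, -0.0081, -0.0022], -1.9], [65, [0, -0.008, -0.0021], -1.8], [65, [0, -0.008, -0.002], -1.7], [65, [0, -0.008, -0.0018], -1.6], [65, [0, -0.0081, -0.0016], -1.4], [65, [0, -0.008, -0.0014], -1.2], [65, [0, -0.008, -0.0012], -1.1], [65, [0, -0.008, -0.0011], -0.9], [65, [0, -0.008, -0.0009], -0.8]]
[[65, [0, -0.008, -0.0007], -0.6]]
```

Emit:
arm_command --commands '[[65, [0.001, -0.008, 0], -0.2], [65, [0, -0.008, 0], -0.3], [65, [0, -0.008, -0.0005], -0.4], [65, [0, -0.008, -0.0005], -0.5], [65, [0, -0.008, -0.001], -0.7], [65, [0, -0.008, -0.001], -0.9], [65, [0, -0.008, -0.0015], -1.1], [65, [0, -0.008, -0.0015], -1.3], [65, [0, -0.008, -0.002], -1.6], [65, [0, -0.008, -0.002], -1.7]]'

```text
t: 5.3
eef_pos: [560.7, -221.4, 28.1]
orientation: [0.899, 1.57, 0.558]
force: [1.6, 5.0, 5.1]
grip_width: 57.0
```

Emit:
arm_command --commands '[[65, [0, -0.008, -0.002], -1.8], [65, [0, -0.008, -0.002], -1.9], [65, [0, -0.008, -0.002], -1.8], [65, [0, -0.008, -0.002], -1.7], [65, [0, -0.008, -0.002], -1.6], [65, [0, -0.008, -0.0015], -1.4], [65, [0, -0.008, -0.0015], -1.2], [65, [0, -0.008, -0.001], -1.1], [65, [0, -0.008, -0.001], -0.9], [65, [0, -0.008, -0.001], -0.8]]'

```text
t: 6.13
eef_pos: [527.6, -295.4, 27.8]
orientation: [2.351, 1.569, 2.256]
force: [1.4, 6.4, 3.6]
grip_width: 57.4
```

```bash
python3 - <<'E'
from h import *
o,R=tool();h=np.degrees(np.arctan2(-R[1,1],-R[0,1]));p=o["eef_pos"][:2];print(o["t"],o["eef_pos"],h,o["force"], "COM", p+64*u(h))
t=cams.capture("top");s=cams.capture("scene")
w=cams.capture("wrist")
cv2.imwrite("pics/p4.png",np.vstack([np.hstack([cv2.resize(t[160:290,380:530],(450,390)),cv2.resize(s[110:230,130:250],(350,390))]),cv2.resize(w[200:,80:560],(800,210))[:, :800]]))
for c in blobs(t,"blue",roi=(340,520,150,300)): print(len(c),c.mean(0),rect(ray("top",c,60)))
E
```

```text
6.1333 [ 527.59996709 -295.40141433   27.75160101] -95.39482694915519 [1.42216356 6.43414628 3.57780466] COM [ 521.58278777 -359.11792359]
107 [500.03738318 225.71962617] (array([ 512.4, -510.7]), array([110.1,  46.2]), -0.2)
```

View pics/p4.png

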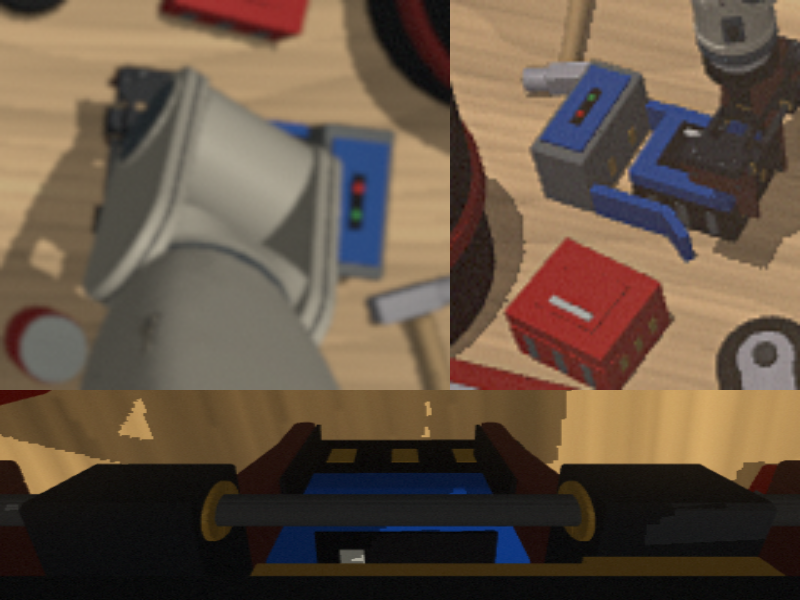

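The pack's nose is between the straight rails and well aligned. Straight push, slowing.

Emit:
arm_command --commands '[[65, [0, -0.006, 0], -0.5], [65, [0, -0.006, 0], 0], [65, [0, -0.006, 0], 0], [65, [0, -0.006, 0], 0], [65, [0, -0.005, 0], 0], [65, [0, -0.004, 0], 0], [65, [0, -0.004, 0], 0], [65, [0, -0.003, 0], 0]]'

```text
t: 6.95
eef_pos: [524.3, -336.5, 27.5]
orientation: [3.02, 1.571, 2.934]
force: [-0.2, 2.5, -2.2]
grip_width: 57.4
```

Emit:
arm_command --commands '[[65, [0, -0.002, 0], 0], [65, [0, -0.002, 0], 0], [65, [0, -0.0015, 0], 0]]'

```text
t: 7.2
eef_pos: [524.3, -338.4, 27.5]
orientation: [1.777, 1.566, 1.689]
force: [6.4, 23.7, 5.8]
grip_width: 57.2
```

Emit:
arm_command --commands '[[65, [0, -0.002, 0], 0], [65, [0, 0, 0], 0]]'

```text
t: 7.37
eef_pos: [524.3, -338.3, 27.5]
orientation: [1.804, 1.563, 1.716]
force: [6.6, 26.6, 6.6]
grip_width: 57.0
```

Emit:
arm_command --commands '[[65, [0, 0.02, 0], 0], [65, [-0.01, 0.03, 0], 0], [65, [-0.03, 0.03, 0], 0], [65, [-0.04, 0.03, 0], 0], [65, [-0.04, 0.02, 0], 0], [65, [0, 0.04, 0], 0], [65, [0, 0.04, 0], 0], [65, [0, 0.04, 0], 0]]'

```text
t: 8.03
eef_pos: [545.9, -100.5, 139.4]
orientation: [-0.244, 1.567, -0.331]
force: [0.8, -0.9, -0.4]
grip_width: 57.3
```

```bash
python3 - <<'E'
from h import *
o,R=tool();print(o["t"],o["eef_pos"],R.round(2).tolist())
t=cams.capture("top");s=cams.capture("scene")
cv2.imwrite("pics/p5.png",np.hstack([cv2.resize(t[170:290,260:530],(540,240)),cv2.resize(s[110:230,130:250],(240,240))]))
for col in("blue","orange"):
  for c in blobs(t,col,roi=(270,490,170,290)): print(col,len(c),c.mean(0),rect(ray("top",c,60)))
W=[(365,-16,120,16.6)]
for sg in(1,-1):
  th=np.degrees(np.arctan2(sg*R[1,1],sg*R[0,1]));print(sg,th)
E
```

```text
8.0333 [ 545.92455676 -100.49831537  139.38396298] [[0.0, 0.09, 1.0], [-0.0, 1.0, -0.09], [-1.0, -0.0, 0.0]]
blue 96 [454.98958333 246.25      ] (array([ 456. , -388.8]), array([127.5,  20.4]), -85.8)
blue 177 [459.83615819 217.81355932] (array([ 536.9, -402.7]), array([138.6, 127. ]), 83.4)
orange 198 [303.38888889 249.2020202 ] (array([433.8,   6.4]), array([117.1, 100.9]), -73.5)
1 84.99987820829324
-1 -95.00012179170676
```

View pics/p5.png

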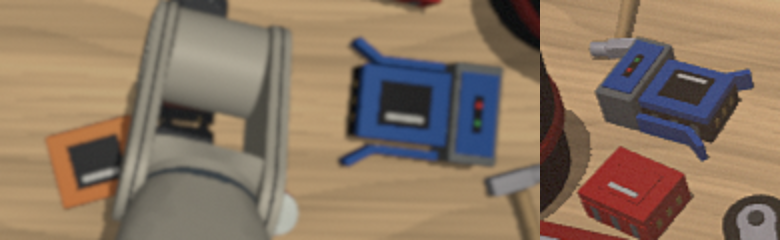

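Blue pack is flush against the housing, between the rails, and everything else is in place. Now the orange pack: first push it sideways (+x) from its long side.

```bash
python3 - <<'E'
from h import *
c=np.array([434.7,4.5]);h=16.6
p=c-75*u(h)
show(rows(line((545.9,-100.5,139.4,85),(*p,139,h),10),85,1)); print(p)
E
```

```text
[[85, [-0.0009, 0.0036, -0.0182], 7.2], [85, [0.0001, 0.0044, -0.0197], 6.8], [85, [0, 0.002, -0.02], 6.9], [85, [0.0001, -0.0003, -0.0201], 6.8], [85, [0, -0.0028, -0.0199], 6.8], [85, [0, -0.005, -0.0195], 6.9], [85, [0.0001, -0.0074, -0.0187], 6.8], [85, [0, -0.0096, -0.0177], 6.9], [85, [0.0001, -0.0116, -0.0165], 6.8], [85, [0, -0.0135, -0.0149], 6.8]]
[362.82580692 -16.92662756]
```

Emit:
arm_command --commands '[[85, [0, 0.004, -0.018], 7.1], [85, [0, 0.004, -0.02], 6.8], [85, [0, 0.002, -0.02], 6.9], [85, [0, 0, -0.02], 6.8], [85, [0, -0.003, -0.02], 6.8], [85, [0, -0.005, -0.0195], 6.9], [85, [0, -0.0075, -0.019], 6.8], [85, [0, -0.0095, -0.018], 6.9], [85, [0, -0.0115, -0.0165], 6.8], [85, [0, -0.0135, -0.015], 6.8]]'

```text
t: 8.97
eef_pos: [361.9, -20.3, 138.0]
orientation: [0.853, 1.569, -0.437]
force: [0.4, -0.1, -0.9]
grip_width: 74.8
```

Emit:
arm_command --commands '[[85, [0.025, 0, 0], 0], [85, [0.025, 0, 0], 0], [85, [0.025, 0, 0], 0], [85, [0.02, 0, 0], 0]]'

```text
t: 9.3
eef_pos: [362.8, -20.5, 41.9]
orientation: [1.023, 1.569, -0.261]
force: [-0.6, -0.1, 0.2]
grip_width: 74.6
```

```bash
python3 - <<'E'
from h import *
W=curve((434.7,4.5),16.6,(583.5,34),5,9,60,28)
o,R=tool();p=o["eef_pos"];h=np.degrees(np.arctan2(R[1,1],R[0,1]));print(h,len(W),W[-1])
A=[(p[0],p[1]+3,28,16.6),W[0]]
show(rows(A+W[1:],85,1))
E
```

```text
minR 504.63758075082103 len 152.0433376214125 h range 5.001992160916743 16.59903654212927
16.45332532020656 18 (np.float64(523.7284999737186), np.float64(28.768577190835995), 28, np.float64(5.001992160916743))
[[85, [0.0139, 0.0008, -0.0029], -0.1], [85, [0, 0.0152, -0.0005], -0], [85, [0, 0.009, -0.0002], 0.2], [85, [0, 0.0089, -0.0003], 0.3], [85, [0, 0.0089, -0.0004], 0.4], [85, [0, 0.009, -0.0005], 0.5], [85, [0, 0.0089, -0.0006], 0.6], [85, [0, 0.009, -0.0008], 0.8], [85, [0, 0.0089, -0.0008], 0.8], [85, [0, 0.009, -0.0009], 1]]
[[85, [0, 0.0089, -0.001], 1], [85, [0, 0.009, -0.001], 1], [85, [0, 0.0089, -0.0009], 1], [85, [0, 0.009, -0.0009], 0.9], [85, [0, 0.0089, -0.0008], 0.8], [85, [0, 0.009, -0.0007], 0.7], [85, [0, 0.0089, -0.0006], 0.6], [85, [0, 0.009, -0.0005], 0.5], [85, [0, 0.0089, -0.0004], 0.5]]
```

Emit:
arm_command --commands '[[85, [0.014, 0, -0.003], 0], [85, [0, 0.015, -0.0005], 0], [85, [0, 0.009, 0], 0.2], [85, [0, 0.009, -0.0005], 0.3], [85, [0, 0.009, -0.0005], 0.4], [85, [0, 0.009, -0.0005], 0.5], [85, [0, 0.009, -0.0005], 0.6], [85, [0, 0.009, -0.001], 0.8], [85, [0, 0.009, -0.001], 0.8], [85, [0, 0.009, -0.001], 1]]'

```text
t: 10.13
eef_pos: [443.4, 11.7, 29.0]
orientation: [-1.711, 1.569, -3.076]
force: [-7.8, -2.1, 6.4]
grip_width: 74.8
```

Emit:
arm_command --commands '[[85, [0, 0.009, -0.001], 1], [85, [0, 0.009, -0.001], 1], [85, [0, 0.009, -0.001], 1], [85, [0, 0.009, -0.001], 0.9], [85, [0, 0.009, -0.001], 0.8], [85, [0, 0.009, -0.0005], 0.7], [85, [0, 0.009, -0.0005], 0.6], [85, [0, 0.009, -0.0005], 0.5], [85, [0, 0.008, -0.0005], 0.4], [85, [0, 0.001, 0], 0.1]]'

```text
t: 10.97
eef_pos: [524.8, 30.5, 29.2]
orientation: [1.56, 1.568, 0.073]
force: [-1.7, -0.0, 0.0]
grip_width: 74.3
```

```bash
python3 - <<'E'
from h import *
o,R=tool();h=np.degrees(np.arctan2(R[1,1],R[0,1]));p=o["eef_pos"];print(o["t"],p,h,o["force"],"COM est",p[:2]+60*u(h))
t=cams.capture("top");s=cams.capture("scene")
for n,im,roi in(("top",t,(230,400,120,300)),("scene",s,(270,380,120,240))):
  for c in blobs(im,"orange",roi=roi): print(n,len(c),c.mean(0),rect(ray(n,c,60)))
E
```

```text
10.9667 [524.83803976  30.48978537  29.21782875] 4.825743838334602 [-1.65733186 -0.04487421  0.00974284] COM est [584.62534942  35.5373198 ]
top 129 [298.56589147 182.17054264] (array([615.1,  37.2]), array([119.5,  49.1]), -88.1)
scene 134 [334.98507463 197.3880597 ] (array([592.3,  36.2]), array([121.5, 111.2]), -85.4)
scene 67 [275.25373134 141.31343284] (array([ 410.3, -203.9]), array([92.1, 35.8]), 18.1)
```

```bash
python3 - <<'E'
from h import *
p=np.array([525,30.5]);h=4.8;b=p-22*u(h)
A=line((*p,29,h),(*b,29,h),1)+line((*b,29,h),(*b,139,h),3)
B=line((*b,139,h),(597,-95,139,95),14)
show(rows(A+B,85,1))
E
```

```text
[[85, [0.0002, -0.0213, -0.0002], 0.1], [85, [-0.037, -0, -0], -0], [85, [-0.036, -0, -0], -0], [85, [-0.037, -0, -0], -0], [85, [-0, 0.0059, 0.0094], -6.5], [85, [-0, 0.0049, 0.0099], -6.4], [85, [-0, 0.0037, 0.0105], -6.5], [85, [-0, 0.0025, 0.0108], -6.4], [85, [-0, 0.0013, 0.011], -6.5], [85, [-0, 0, 0.0111], -6.4]]
[[85, [-0, -0.0012, 0.011], -6.4], [85, [-0, -0.0024, 0.0108], -6.5], [85, [-0, -0.0037, 0.0105], -6.4], [85, [-0, -0.0047, 0.01], -6.5], [85, [-0, -0.0059, 0.0094], -6.4], [85, [-0, -0.0069, 0.0087], -6.5], [85, [-0, -0.0079, 0.0079], -6.4], [85, [-0, -0.0086, 0.0069], -6.4]]
```

Emit:
arm_command --commands '[[85, [0, -0.021, 0], 0], [85, [-0.037, 0, 0], 0], [85, [-0.036, 0, 0], 0], [85, [-0.037, 0, 0], 0], [85, [0, 0.006, 0.0095], -6.5], [85, [0, 0.005, 0.01], -6.4], [85, [0, 0.0035, 0.0105], -6.5], [85, [0, 0.0025, 0.011], -6.4], [85, [0, 0.0015, 0.011], -6.5], [85, [0, 0, 0.011], -6.4]]'

```text
t: 11.9
eef_pos: [543.4, -25.5, 139.3]
orientation: [0.741, 1.568, -0.064]
force: [0.1, 0.2, -0.4]
grip_width: 74.5
```

Emit:
arm_command --commands '[[65, [0, -0.001, 0.011], -6.4], [65, [0, -0.0025, 0.011], -6.5], [65, [0, -0.0035, 0.0105], -6.4], [65, [0, -0.005, 0.01], -6.5], [65, [0, -0.006, 0.0095], -6.4], [65, [0, -0.007, 0.0085], -6.5], [65, [0, -0.008, 0.008], -6.4], [65, [0, -0.0085, 0.007], -6.4]]'

```text
t: 12.57
eef_pos: [597.3, -96.5, 139.2]
orientation: [-0.266, 1.569, -0.173]
force: [-0.2, -0.3, 0.2]
grip_width: 57.3
```

```bash
python3 - <<'E'
from h import *
o,R=tool();h=np.degrees(np.arctan2(R[1,1],R[0,1]));p=o["eef_pos"];print(o["t"],p,h)
m=cams.camera_model("wrist");w=cams.capture("wrist")
t=cams.capture("top");s=cams.capture("scene")
for n,im,roi in(("top",t,(230,400,120,300)),("scene",s,(270,380,120,240)),("wrist",w,None)):
  for c in blobs(im,"orange",roi=roi,amin=150): print(n,len(c),c.mean(0),rect(ray(n,c,60,m if n=="wrist" else None)))
cv2.imwrite("pics/p6.png",np.vstack([np.hstack([t[130:280,200:400],s[130:280,250:450]]),w]))
E
```

```text
12.5667 [597.32971324 -96.48731069 139.16470687] 95.3582951068009
top 155 [298.81935484 193.76774194] (array([586.2,  33.9]), array([122.1, 102.2]), -85.2)
scene 133 [335.09022556 197.4962406 ] (array([592.4,  36.3]), array([122., 111.]), -85.1)
wrist 148 [469.71621622 261.69594595] (array([ 743.4, -131.7]), array([39.4, 24.8]), 3.7)
wrist 567 [105.66843034 245.39506173] (array([ 401.1, -155.9]), array([58.2, 46.7]), -63.3)
wrist 236 [445.44491525 132.95762712] (array([695.8, -23.2]), array([34.6, 16.4]), 87.9)
wrist 400 [464.175   62.9475] (array([697.9,  30.7]), array([74.2, 23.8]), 80.9)
wrist 3671 [217.29229093 135.71506402] (array([486.4, -42.5]), array([330.9, 191.7]), 5.5)
wrist 345 [144.14782609  28.48985507] (array([454.4,  33.9]), array([38., 13.]), 68.9)Traceback (most recent call last):
  File "<stdin>", line 7, in <module>
    return _nx.concatenate(arrs, 0, dtype=dtype, casting=casting)
           ~~~~~~~~~~~~~~~^^^^^^^^^^^^^^^^^^^^^^^^^^^^^^^^^^^^^^^
ValueError: all the input array dimensions except for the concatenation axis must match exactly, but along dimension 1, the array at index 0 has size 400 and the array at index 1 has size 640
```

```bash
python3 - <<'E'
from h import *
W=curve((586.2,33.9),94.8,(555.5,367),95,10,70,28)
q=np.array([586.2,33.9])-92*u(94.8)
o=tool()[0]["eef_pos"]
A=line((*o,95.3),(*q,28,94.8),5)+line((*q,28,94.8),W[0],2)
show(rows(A+W[1:],65,1))
E
```

```text
minR 10862.942115400172 len 334.51384250894563 h range 94.80048217235189 95.51505075241839
[[65, [0.0222, 0.0077, 0], -0.4], [65, [0.0222, 0.0077, 0.0001], 0.1], [65, [0.0222, 0.0078, 0.0001], 0.1], [65, [0.0222, 0.0077, 0.0001], 0.1], [65, [0.0222, 0.0077, 0.0001], 0.1], [65, [-0, 0.011, -0], 0], [65, [-0, 0.011, -0], 0], [65, [-0, 0.0099, 0], -0], [65, [-0, 0.0098, 0.0001], -0.1], [65, [-0, 0.0098, 0], -0]]
[[65, [-0, 0.0099, 0.0001], -0.1], [65, [-0, 0.0098, 0.0001], -0], [65, [-0, 0.0098, 0], -0.1], [65, [-0, 0.0099, 0.0001], -0], [65, [-0, 0.0098, 0], -0.1], [65, [-0, 0.0099, 0.0001], -0], [65, [-0, 0.0098, 0], -0.1], [65, [-0, 0.0098, 0.0001], -0], [65, [-0, 0.0099, 0], -0.1], [65, [-0, 0.0098, 0.0001], 0]]
[[65, [-0, 0.0099, 0], -0], [65, [-0, 0.0098, 0], -0.1], [65, [-0, 0.0098, 0.0001], 0], [65, [-0, 0.0099, -0], 0], [65, [-0, 0.0098, -0], 0], [65, [-0, 0.0099, -0], 0], [65, [-0, 0.0098, -0], 0], [65, [-0, 0.0098, -0], 0], [65, [-0, 0.0099, -0], 0.1], [65, [-0, 0.0098, -0.0001], -0]]
[[65, [-0, 0.0098, -0], 0], [65, [-0, 0.0099, -0.0001], 0], [65, [-0, 0.0098, 0], 0.1], [65, [-0, 0.0099, -0], 0], [65, [-0, 0.0098, -0.0001], 0.1], [65, [-0, 0.0098, -0], 0], [65, [-0, 0.0099, -0.0001], 0.1], [65, [-0, 0.0098, -0], -0], [65, [-0, 0.0099, -0.0001], 0], [65, [-0, 0.0098, -0], 0.1]]
[[65, [-0, 0.0098, -0.0001], 0]]
```

Essentially a straight push.

Emit:
arm_command --commands '[[65, [0.022, 0.008, 0], -0.4], [65, [0.022, 0.008, 0], 0.1], [65, [0.022, 0.008, 0], 0.1], [65, [0.022, 0.008, 0], 0.1], [65, [0.022, 0.008, 0], 0.1], [65, [0, 0.01, 0], 0], [65, [0, 0.01, 0], 0], [65, [0, 0.01, 0], 0], [65, [0, 0.01, 0], -0.1], [65, [0, 0.01, 0], 0]]'

```text
t: 13.55
eef_pos: [589.1, -5.5, 30.1]
orientation: [-0.236, 1.568, -0.146]
force: [0.2, -4.2, 0.1]
grip_width: 57.2
```

Emit:
arm_command --commands '[[65, [0, 0.01, 0], -0.1], [65, [0, 0.01, 0], 0], [65, [0, 0.01, 0], -0.1], [65, [0, 0.01, 0], 0], [65, [0, 0.01, 0], -0.1], [65, [0, 0.01, 0], 0], [65, [0, 0.01, 0], -0.1], [65, [0, 0.01, 0], 0], [65, [0, 0.01, 0], 0], [65, [0, 0.01, 0], 0]]'

```text
t: 14.38
eef_pos: [579.7, 93.9, 30.1]
orientation: [-0.202, 1.568, -0.105]
force: [-0.3, -5.5, 3.7]
grip_width: 57.1
```

```bash
python3 - <<'E'
from h import *
o,R=tool();h=np.degrees(np.arctan2(R[1,1],R[0,1]));p=o["eef_pos"][:2];print(o["t"],o["eef_pos"],h,o["force"],"COM est",p+70*u(h))
w=cams.capture("wrist");t=cams.capture("top");s=cams.capture("scene")
for n,im,roi in(("top",t,(200,330,130,260)),("scene",s,(330,430,140,260))):
  for c in blobs(im,"orange",roi=roi,amin=100): print(n,len(c),c.mean(0),rect(ray(n,c,60)))
show(rows(curve(p+70*u(h),h,(555.5,367),95,10,70,28)[1:],65,1))
cv2.imwrite("pics/p6.png",np.vstack([np.hstack([t[130:290,90:410],s[130:290,250:570]]),w]))
E
```

```text
14.3833 [579.73447805  93.94279114  30.10830974] 95.54684718613782 [-0.27656578 -5.50180369  3.73852684] COM est [572.96830648 163.61501604]
scene 138 [381.01449275 204.24637681] (array([581.1, 168.3]), array([119.8, 111.9]), -85.0)
minR 5715.219062897874 len 204.1359420206803 h range 94.62565533188956 95.54632326912277
[[65, [0.0015, 0.0091, 0.0005], 0.1], [65, [0, 0.0097, -0.0001], 0.1], [65, [0, 0.0097, -0.0001], 0.1], [65, [0, 0.0097, -0.0001], 0.1], [65, [0, 0.0098, -0.0001], 0.1], [65, [0, 0.0097, -0.0001], 0.1], [65, [0, 0.0097, -0.0001], 0.1], [65, [0, 0.0097, -0.0001], 0.1], [65, [0, 0.0097, -0.0001], 0.1], [65, [0, 0.0098, -0.0001], 0]]
[[65, [0, 0.0097, -0], 0.1], [65, [0, 0.0097, -0.0001], -0], [65, [0, 0.0097, 0], -0], [65, [0, 0.0097, 0], -0], [65, [0, 0.0098, 0.0001], -0.1], [65, [0, 0.0097, 0], -0], [65, [0, 0.0097, 0.0001], -0.1], [65, [0, 0.0097, 0], -0], [65, [0, 0.0097, 0.0001], -0.1], [65, [0, 0.0098, 0.0001], -0]]
[[65, [0, 0.0097, 0.0001], -0.1]]
```

View pics/p6.png

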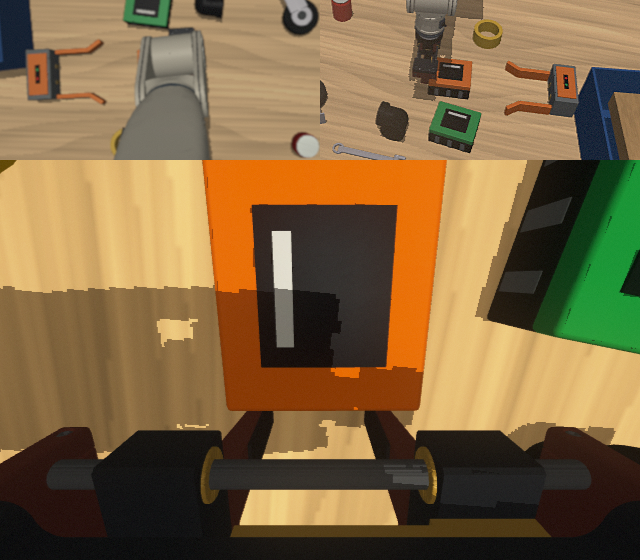

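The orange pack is square on the fingers (rear edge at row 249, columns 227–421 in the wrist picture) and clear of the green pack. Continuing.

Emit:
arm_command --commands '[[65, [0.0015, 0.0095, 0.0005], 0.1], [65, [0, 0.01, 0], 0.1], [65, [0, 0.01, 0], 0.1], [65, [0, 0.01, 0], 0.1], [65, [0, 0.01, 0], 0.1], [65, [0, 0.01, 0], 0.1], [65, [0, 0.01, 0], 0], [65, [0, 0.01, 0], 0], [65, [0, 0.01, 0], 0], [65, [0, 0.01, 0], 0]]'

```text
t: 15.37
eef_pos: [570.8, 192.0, 27.9]
orientation: [-0.958, 1.57, -0.873]
force: [1.0, -6.4, 4.6]
grip_width: 57.6
```

```bash
python3 - <<'E'
from h import *
o,R=tool();h=np.degrees(np.arctan2(R[1,1],R[0,1]));p=o["eef_pos"][:2];print(o["t"],o["eef_pos"],h,o["force"],"COM est",p+70*u(h))
m=cams.camera_model("wrist");w=cams.capture("wrist");cv2.imwrite("pics/w7.png",w)
hsv=mask(w,"orange",s=160,v=100)
for r in(80,130,180,230):
    x=np.nonzero(hsv[r,200:460])[0]+200; 
    P=ray("wrist",[(x.min(),r),(x.max(),r)],60,m); print(r,x.min(),x.max(),[(round((q[:2]-p)@u(h),1),round((q[:2]-p)@u(h+90),1)) for q in P])
show(rows(curve(p+70*u(h),h,(555.5,367),95,10,70,28)[1:],65,1))
E
```

```text
15.3667 [570.79743263 191.99130622  27.85738216] 94.92036445604818 [ 0.96350677 -6.36953295  4.62910798] COM est [564.79345944 261.73334738]
80 209 440 [(np.float64(92.9), np.float64(46.7)), (np.float64(93.0), np.float64(-51.2))]
130 214 434 [(np.float64(72.4), np.float64(46.7)), (np.float64(72.5), np.float64(-51.1))]
180 219 429 [(np.float64(49.7), np.float64(46.7)), (np.float64(49.8), np.float64(-51.4))]
230 224 423 [(np.float64(24.6), np.float64(46.7)), (np.float64(24.7), np.float64(-51.2))]
minR 13866.51448137426 len 105.67613614184863 h range 94.92048077087365 95.10570264300557
[[65, [-0.0002, 0.0077, -0.0001], -0], [65, [0, 0.0096, 0.0001], -0.1], [65, [0, 0.0096, 0], 0], [65, [0, 0.0096, 0.0001], -0], [65, [0, 0.0097, -0], -0.1], [65, [0, 0.0096, 0], 0], [65, [0, 0.0096, 0], 0], [65, [0, 0.0096, 0], 0.1], [65, [0, 0.0096, -0], -0], [65, [0, 0.0096, -0.0001], 0]]
[[65, [0, 0.0096, -0], 0]]
```

Emit:
arm_command --commands '[[65, [0, 0.008, -0.0002], 0], [65, [0, 0.01, -0.0002], 0], [65, [0, 0.01, -0.0002], 0], [65, [0, 0.01, -0.0002], 0], [65, [0, 0.01, -0.0002], 0], [65, [0, 0.01, -0.0002], 0], [65, [0, 0.01, -0.0002], 0], [65, [0, 0.01, -0.0002], 0], [65, [0, 0.01, -0.0002], 0], [65, [0, 0.01, -0.0002], 0]]'

```text
t: 16.25
eef_pos: [560.1, 289.1, 27.7]
orientation: [-1.73, 1.57, -1.645]
force: [0.8, -6.5, 5.2]
grip_width: 57.0
```

Emit:
arm_command --commands '[[65, [0, 0.005, 0], 0], [65, [0, 0.006, 0], 0], [65, [0, 0.005, 0], 0], [65, [0, 0.005, 0], 0], [65, [0, 0.004, 0], 0], [65, [0, 0.004, 0], 0], [65, [0, 0.003, 0], 0]]'

```text
t: 16.83
eef_pos: [557.4, 320.8, 27.7]
orientation: [-1.842, 1.57, -1.755]
force: [-0.1, -7.6, 5.7]
grip_width: 57.0
```

Emit:
arm_command --commands '[[65, [0, 0.002, 0], 0], [65, [0, 0.002, 0], 0], [65, [0, 0.002, 0], 0], [65, [0, 0.001, 0], 0]]'

```text
t: 17.17
eef_pos: [556.9, 326.0, 27.7]
orientation: [-1.804, 1.567, -1.717]
force: [2.7, -18.9, 9.2]
grip_width: 57.2
```

Emit:
arm_command --commands '[[65, [0, 0.002, 0], 0], [65, [0, 0.002, 0], 0], [65, [0, 0, 0], 0]]'

```text
t: 17.42
eef_pos: [557.1, 326.2, 27.7]
orientation: [-1.775, 1.562, -1.687]
force: [6.0, -32.1, 12.1]
grip_width: 57.1
```

Stalled against the back. Retreat, then look.

Emit:
arm_command --commands '[[65, [0, -0.02, 0], 0], [65, [0, -0.03, 0], 0], [65, [-0.03, -0.03, 0], 0], [65, [-0.04, -0.04, 0], 0], [65, [-0.04, -0.04, 0], 0], [65, [0, -0.04, 0], 0], [65, [0, -0.04, 0], 0], [65, [0, -0.04, 0], 0], [65, [0, -0.03, 0], 0], [65, [0, 0, 0], 0]]'

```text
t: 18.25
eef_pos: [581.3, 40.8, 115.8]
orientation: [-1.172, 1.57, -1.09]
force: [-0.4, 0.7, -0.2]
grip_width: 56.9
```

```bash
python3 - <<'E'
from h import *
print(readout.get_obs()["eef_pos"])
t=cams.capture("top");s=cams.capture("scene");t0=cv2.imread("pics/top0.png")
for n,roi,hm,hd in(("orange",(150,210,160,245),(553,396.3),95),("blue",(430,480,180,260),(519.3,-408),-95)):
    P=None
    for nm,px in(("label",None),):
        # dark label on pack top -> centre
        g=cv2.cvtColor(t,cv2.COLOR_BGR2GRAY);x0,x1,y0,y1=roi
        cs=cv2.findContours((g[y0:y1,x0:x1]<75).astype(np.uint8)*255,cv2.RETR_EXTERNAL,cv2.CHAIN_APPROX_NONE)[0]
        for c in cs:
            if cv2.contourArea(c)>60: print(n,"dark",rect(ray("top",c[:,0]+[x0,y0],60)))
d=cv2.absdiff(t,t0).max(2)
for n,(x,y) in dict(green=(238,136),elbow=(299,130),caster=(388,138),can=(397,275),tape=(218,274)).items():
    q=(x-28,y-28,56,56);a=[cv2.cvtColor(i[q[1]:q[1]+56,q[0]:q[0]+56],cv2.COLOR_BGR2GRAY).astype(np.float32) for i in(t0,t)]
    print(n,[np.round(v,2) for v in cv2.phaseCorrelate(a[0],a[1],cv2.createHanningWindow((56,56),cv2.CV_32F))])
cv2.imwrite("pics/p8.png",np.vstack([t,np.hstack([cv2.resize(t[150:250,100:220],(240,200)),cv2.resize(t[170:270,420:540],(240,200)),cv2.resize(s[170:270,420:500],(160,200))])]))
E
```

```text
[581.28864563  40.76202598 115.79839726]
orange dark (array([554.9, 396.9]), array([67.9, 57.6]), -83.7)
orange dark (array([557.1, 328.5]), array([94.9, 13.4]), 2.8)
blue dark (array([ 527.5, -396.7]), array([153.8, 124.8]), -2.8)
green [array([-0.02, -0.02]), np.float64(0.92)]
elbow [array([-0.07,  0.05]), np.float64(0.96)]
caster [array([-0.02,  0.1 ]), np.float64(0.88)]
can [array([-0.16,  0.03]), np.float64(0.9)]
tape [array([-0.06,  0.08]), np.float64(0.82)]
```

View pics/p8.png

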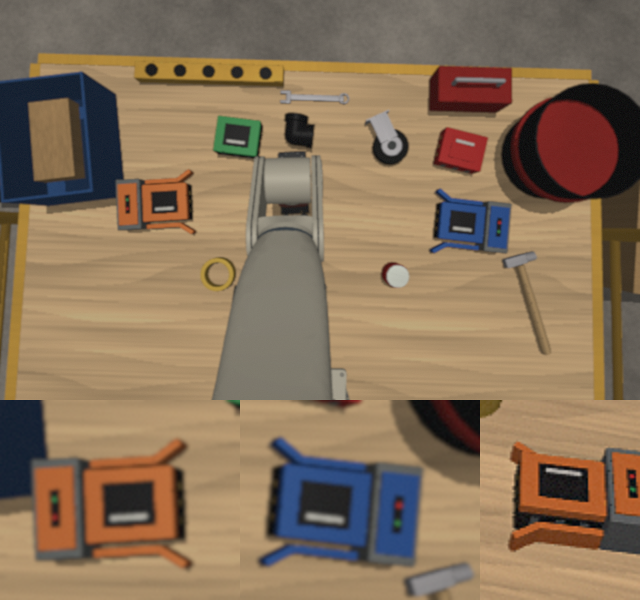

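```bash
python3 -c "
from bench import hand_in;print(hand_in())"
```

```text
the job is handed in; nothing more can be done
None
```

I pushed both packs along the deck into their own chargers, and the job is handed in. It took about 18 s of the 64 s allowed.

- **Blue pack:** I pushed it along a gentle S-curve from its rear end. It stalled against the back of the bay at about 27 N, with the fingers within about 1 mm of where they should be for a fully home pack. My final numeric check of its position failed because the colour mask merged the pack with the rails. Its fit therefore rests on the stall and on pictures showing it square and flush.
- **Orange pack:** I first pushed it sideways onto the charger's centre line, then straight in. It stalled at about 32 N. Its label centre then measured (554.9, 396.9) mm against an expected home of about (553, 396). The label outline gave a rough angle about 1° from the bay axis.
- **Everything else:** the top camera showed the green pack, wheel, elbow, can and tape roll shifted by less than 0.2 pixel (about 0.5 mm). The arm ended clear of everything.

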